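Zero the sprung checking arm on its master pin

TASK

Set the bolt-checking stand up for zeroing: take the green gauge pin out of its sloped wooden rest, stand it upright and fully down in the brass holder cup on the stand, and let go of it. Then, with the fingers, swing the sprung arm round by its red post against its spring until it is hard up against its stop with the brass jaw around the standing pin, and finish while still holding it there. Leave the two bolts, the bronze nut and the scraper where they lie.

Things in the scene. Friction and masses are not known exactly. Their poses are not given: they have to be found in the camera images.
- pin_mid (a point): Centre of the loose green enamel gauge pin: a straight round rod, 18 mm diameter, 130 mm long, about 200 g, both ends 65 mm from this point. Its z axis runs along the pin to its top end. At the start it lies in the sloped rest, leaning 0.70 rad (40 degrees) from vertical, top end leaning along the rest's +x; the foot end carries a 4 mm bevel and goes into the cup.
- rest: Fixed sloped wooden rest on a steel foot plate 130 x 80 mm; origin on the table under it, x axis = horizontal direction in which the pin leans. An open trough supports only the lower 78 mm of the pin from underneath (30 mm wide; low cheeks along the lowest 58 mm); the upper 52 mm of the pin stands out clear, so it is gripped there from above across the lean and lifts straight up and out. The pin's middle is about 82 mm above the table, its top about 131 mm.
- stand: Fixed grey iron checking stand: base plate 100 mm (x) x 270 mm (y) x 8 mm, origin on the table at its centre. It carries the hanger block with pivot (at y = -75 mm, up to 112 mm high), a yellow stop lug (at x = -19, y = -12 mm, 94 mm high) and the brass holder cup (at y = +90 mm).
- cup_rim (a point): Centre of the mouth of the brass holder cup, 58 mm above the table. Cup: bore 22 mm diameter, upright, slightly flared at the mouth, 42 mm outside diameter there.
- cup_floor (a point): Centre of the cup's inner floor, 46 mm below its mouth, 12 mm above the table. With the pin home the pin's middle is 65 mm above this point and the pin's top 142 mm above the table.
- checkarm (a joint): Angle of the sprung arm about its upright pivot, rad: 0 = at rest (where its spring returns it whenever it is let go), 1.0 = hard against its stop. It grows counter-clockwise seen from above. At the stop the arm points along the stand's +y and the open brass jaw at its end (slot 36 mm wide, 165 mm from the pivot, 78 to 88 mm above the table) surrounds a pin standing in the cup without touching it. The spring needs about 3 N at the post at rest and 8 N at the stop.
- pivot (a point): Point on the arm's pivot axis (vertical), at the height of the flat arm, 83 mm above the table.
- post (a point): Grip point on the red post of the sprung arm: upright round post, 16 mm diameter, standing 62 mm up from the arm (top 150 mm above the table), 100 mm from the pivot. This point is on the post's axis, 128 mm above the table, 22 mm below the post's top. It moves with the arm; the point's x axis points along the arm away from the pivot.
- bolt_a: Loose rusty fishplate bolt lying on the table, 134 mm long, square head and nut 40 mm; origin under its middle. Leave alone.
- bolt_b: Second such bolt, leave alone.
- nut: Loose bronze hexagon nut, 48 mm across flats, 30 mm high; origin under its centre. Leave alone.
- scraper: Loose scraper block, wooden handle 100 x 34 x 32 mm with a steel blade at one end; origin under it. Leave alone.

How it is judged:
By the outcome, as a careful person would: the job done as asked, in the order asked, and still so for the second after the job is handed in, while the arm keeps its last pose, push and grip.
It also fails if it takes over 61 s, if anything falls off the work surface, if the arm or the gripper's body presses on something with over 40 N, if the wrist force passes 120 N, or if a joint passes its speed limit or range.

ROBOT

A 6-joint arm with a two-finger parallel gripper is mounted at the origin on the work surface. World frame = base frame: x ahead of the robot, y to its left, z up, the work surface at z = 0. Lengths are in m, angles in rad, forces in N, time in s.
With the tool pointing down it reaches from about 0.25 to 0.775 m from the base axis. Payload 4 kg.
Tool frame: the origin (TCP) lies midway between the tips of the shut fingers; the grasp point (between the pads) lies 19 mm behind it; z points along the fingers, y is the line along which they close (so a half turn about z gives the same grasp; the last joint's range is limited). The gripper opens to 94 mm and grips with 3 to 60 N. Pads are 16 mm wide; open, the fingers measure 119 mm over their backs; the gripper's body (75 mm by 177 mm) begins 78 mm behind the grasp point.
Start: joints at [1.214, 0.087, 1.371, -0, 1.684, -0.103], TCP at [0.138, 0.532, 0.206] pointing down, gripper open.
Joint ranges: [-3.1, 3.1], [-0.76, 2.03], [0.27, 2.55], [-1.08, 4.22], [0.17, 2.65], [-2.57, 2.57]. Speed limits (rad/s): [2.79, 2.79, 3.14, 3.14, 3.14, 3.14].

INTERFACE

Orientations are given as [roll, pitch, yaw] about the fixed x, y, z axes, in that order (R = Rz(yaw) Ry(pitch) Rx(roll)).
In Python, from bench import get_obs, snapshot, close_job gives the robot as it stands. The module is installed in compiled form; this text tells all that it offers.
- The arm moves only by the tool drive_tool, never from a script. Its argument "commands" is a list of rows, each a list of 6 numbers: the shift along the tool's x, y, z in units of 0.04 m (1.0 is 0.04 m), then the turn, a rotation vector about the tool's x, y, z in units of 0.1 rad (1.0 is 0.1 rad). In form: [[dx, dy, dz, wx, wy, wz], ...]. A call has 1 to 20 rows; each row shifts and turns the commanded pose from where the row before left it, along the tool's axes as they then stand; what a row does not reach is not made up. A row lasts 1/8 s, in which the tool goes at most 62.5 mm and 10.7 degrees, less where a joint would pass 70% of its speed; a pose out of reach is approached as far as the arm can. A call with a number of a shift or a turn outside -1 to 1 is refused whole. A call with a gripper value outside its range is refused whole. "gripper" is the closure, from 0 (fully open) to 1 (shut), set as the call begins (left out, the last holds). The fingers move at their own pace and stop on an object; the grip force is fixed at half the most. Time passes only in rows, so rows that do not move let the fingers close. It gives the time, the measured TCP pose, the force, the opening and the grip force at its end, in the units of the state.
- get_obs(): the state, without advancing time (a new reading comes with each control period).
- snapshot(name): name is "side" or "top"; returns a dict with "image" (384x512x3 uint8, blue, green, red), "range_z" (384x512 float32, m along the optical axis (not along the pixel's ray), 0 where there is no reading), "fx", "fy", "cx", "cy" (pixels), "rvec" (rotation vector, rad) and "tvec" (3), from world to camera coordinates, as OpenCV has them. Camera axes: x right, y down, z forward; pixel columns grow to the right and rows downward; lengths in m; the calibration is good to about 2 mm. A picture is of the moment at which its call begins.
- close_job(): hands the job in; it is judged then, once.
The state is a dict: "time": time; "joint_positions": joint angles; "qvel": joint speeds; "joint_torque": joint torques, N m; "tool_pos": TCP position; "ee_rot": TCP orientation; "wrist_force": force on the tool from outside, world axes, zero at the start; "wrist_torque": the same for the moment, N m; "width": finger opening in m; "finger_force": force on a finger pad.
Only numpy, scipy, OpenCV 4.12 (cv2) and the standard library are available. Lean on these libraries where they do the work, as an engineer would, in place of code of your own. Each camera call takes 0.05 s, during which the arm holds its last target. There are 200 camera calls.

## Working session

There is one attempt and no reset: what is moved stays moved. The work goes in short steps, Python scripts to look and compute and a tool call to move; the robot and the scene stay as the last step left them, time stands still between calls to the robot, and variables do not carry over. Pictures are saved under pics/ and viewed, at most 10 in all, crops included, and the job is handed in when it is done.

Besides the shell and the picture viewer there is one more tool, called after "Emit:" by a JSON object that holds its "api" and its "payload". drive_tool: Moves the arm, as the interface text tells. Its arguments: {"type":"object","properties":{"commands":{"type":"array"},"gripper":{"type":"number"}},"required":["commands"]}

```bash
mkdir -p pics
python3 - <<'E'
from bench import *
import cv2,numpy as np,pickle
o=get_obs();print(o)
for n in("top","side"):
    s=snapshot(n);cv2.imwrite(f"pics/{n}0.png",s["image"]);pickle.dump(s,open(n+"0.pkl","wb"))
    R=cv2.Rodrigues(np.array(s["rvec"]))[0];print(n,s["fx"],s["cx"],s["cy"],-R.T@np.array(s["tvec"]).ravel(),R)
E
```

```text
{'time': 0.0, 'joint_positions': array([ 1.21391670e+00,  8.79515261e-02,  1.37223720e+00, -1.77395677e-05,
        1.68361028e+00, -1.03125391e-01]), 'qvel': array([ 2.66059444e-04,  1.20005996e-03,  1.31354254e-03,  3.45289883e-05,
       -6.98816467e-04, -4.54592614e-04]), 'joint_torque': array([-2.28926720e-04, -3.40177917e+01, -3.02431226e+01,  7.18499604e-02,
        3.28727940e-02, -1.55641137e-04]), 'tool_pos': array([0.13790248, 0.53186236, 0.20431474]), 'ee_rot': array([-3.13939620e+00, -2.09590541e-04,  2.88783621e+00]), 'wrist_force': array([0.20516232, 0.12485038, 0.45367124]), 'wrist_torque': array([ 0.04657983, -0.0260908 , -0.00942795]), 'finger_force': 0.0, 'width': 0.09404918043891326}
top 494.93561597641303 250.53462549832443 190.9783847778878 [0.44652607 0.01681794 1.27827012] [[ 0.03118579 -0.9994882   0.00712682]
 [-0.99569906 -0.03168833 -0.0870588 ]
 [ 0.08724008 -0.00438117 -0.99617768]]
side 364.9326088706746 248.50094452106342 188.28934253228405 [0.38704807 0.4863844  0.62494387] [[-0.92139036 -0.38839641  0.01371231]
 [-0.28737275  0.6571304  -0.69684757]
 [ 0.26164232 -0.64600918 -0.71708816]]
```

View pics/top0.png

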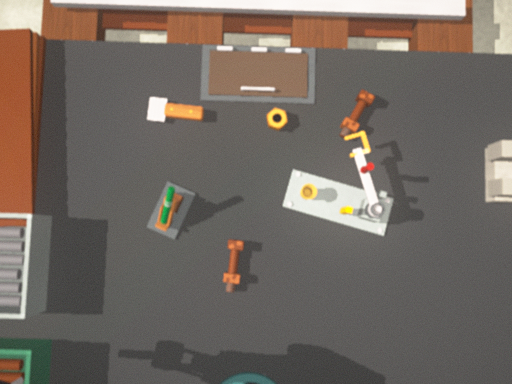

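View pics/side0.png

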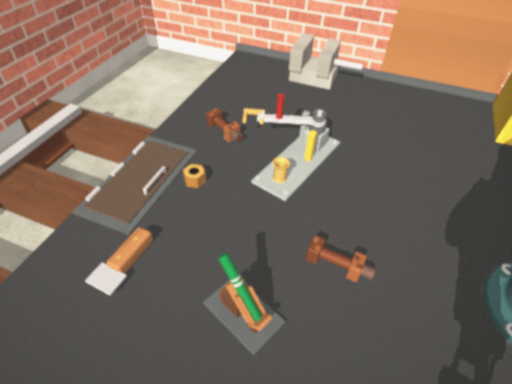

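The top view shows the pin at about (168,205), the cup at (308,192), the stop lug at (347,210), the pivot at (375,210), the red post at (367,168) and the jaw at (358,143). The side view shows the pin from (225,260) to (262,320), the cup at (282,168) and the post at (280,105).

```bash
cat > h.py <<'E'
import cv2,numpy as np,pickle
def cam(s):
    R=cv2.Rodrigues(np.array(s["rvec"]))[0];return R,-R.T@np.array(s["tvec"]).ravel()
def plane(s,u,v,z):
    R,C=cam(s);d=R.T@np.array([(u-s["cx"])/s["fx"],(v-s["cy"])/s["fy"],1]);return C+d*(z-C[2])/d[2]
def cloud(s,m):
    R,C=cam(s);v,u=np.nonzero(m&(s["range_z"]>0));z=s["range_z"][v,u]
    return np.c_[(u-s["cx"])/s["fx"]*z,(v-s["cy"])/s["fy"]*z,z]@R+C
def mask(s,lo,hi,box):
    h=cv2.cvtColor(s["image"],cv2.COLOR_BGR2HSV);m=cv2.inRange(h,lo,hi);k=np.zeros_like(m);x0,y0,x1,y1=box;k[y0:y1,x0:x1]=1
    return (m*k)>0
E
python3 - <<'E'
from h import *
np.set_printoptions(precision=4,suppress=True)
B={"top":dict(pin=(145,175,200,240),cup=(296,178,322,206),post=(355,155,380,180),lug=(338,200,356,220),jaw=(340,125,375,160)),
"side":dict(pin=(205,245,290,335),cup=(268,150,296,188),post=(270,88,290,122),lug=(300,126,320,165),jaw=(240,104,266,128))}
H=dict(pin=((45,90,40),(85,255,255)),cup=((12,90,90),(32,255,255)),post=((0,130,60),(8,255,255)),lug=((20,120,90),(34,255,255)),jaw=((15,120,90),(34,255,255)))
for n in B:
    s=pickle.load(open(n+"0.pkl","rb"))
    for k in B[n]:
        m=mask(s,*H[k],B[n][k]);P=cloud(s,m);v,u=np.nonzero(m)
        print(n,k,m.sum(),"uv",u.min(),u.max(),v.min(),v.max(),u.mean().round(1),v.mean().round(1),"med",np.median(P,0),"z",np.percentile(P[:,2],[2,98]))
        if k=="pin":
            c,d=P.mean(0),np.linalg.svd(P-P.mean(0))[2][0];d*=np.sign(d[2]);t=(P-c)@d;print(" dir",d,"ends",c+d*t.min(),c+d*t.max(),"tilt",np.arccos(d[2]),np.arctan2(d[1],d[0]))
            if n=="side":
                i=np.argsort(-v)[-12:];print("top px",u[i].mean(),v[i].mean())
        if k=="cup":
            Q=P[P[:,2]>.053];print(" rim pts",Q.mean(0),Q.min(0),Q.max(0),"plane",plane(s,(u.min()+u.max())/2,(v.min()+v.max())/2,.058))
        if k=="post":
            Q=P[P[:,2]>.144];print(" top",Q.mean(0),len(Q))
    # stand plate
    h=cv2.cvtColor(s["image"],cv2.COLOR_BGR2HSV)
    b=(278,160,398,240) if n=="top" else (248,120,345,200)
    m=mask(s,(0,0,110),(180,60,255),b)
    R,C=cam(s);zz=np.zeros(m.shape);mm=s["range_z"]>0;vv,uu=np.nonzero(mm);zz[vv,uu]=cloud(s,mm)[:,2]
    m2=m&(zz>.002)&(zz<.016);v,u=np.nonzero(m2)
    X=np.array([plane(s,a,c,.008)[:2] for a,c in zip(u,v)],np.float32);print(n,"plate",cv2.minAreaRect(X))
    if n=="top":
        P=cloud(s,m&(zz>.06));print("high grey",len(P))
        Q=P[P[:,2]>.1];print("hanger",np.median(Q,0),Q.min(0),Q.max(0))
        Q=P[(P[:,2]>.078)&(P[:,2]<.095)];c=Q.mean(0);print("arm",cv2.minAreaRect(Q[:,:2].astype(np.float32)))
    t=cv2.resize(s["image"][b[1]-45:b[3],b[0]:b[2]],None,fx=4,fy=4,interpolation=2);cv2.imwrite(f"pics/{n}_st.png",t)
E
```

```text
top pin 203 uv 161 174 187 223 167.0 204.4 med [0.5059 0.2105 0.0888] z [0.042  0.1355]
 dir [ 0.6065 -0.2522  0.754 ] ends [0.4658 0.2294 0.0374] [0.5463 0.1959 0.1375] tilt 0.7166199777530516 -0.39406963017192015
top cup 205 uv 300 316 184 198 308.4 191.3 med [ 0.5592 -0.1353  0.0531] z [0.0066 0.0611]
 rim pts [ 0.5568 -0.1327  0.0569] [ 0.5402 -0.1512  0.0531] [ 0.5757 -0.1132  0.0644] plane [ 0.5579 -0.1308  0.058 ]
top post 78 uv 361 373 162 171 367.7 167.1 med [ 0.611  -0.2583  0.1476] z [0.001  0.1535]
 top [ 0.6126 -0.2609  0.1499] 45
top lug 80 uv 340 352 206 213 346.2 209.8 med [ 0.5127 -0.2211  0.0867] z [0.0088 0.0968]
top jaw 225 uv 344 370 130 157 358.4 139.2 med [ 0.6936 -0.256   0.086 ] z [-0.0032  0.0928]
top plate ((0.5432206392288208, -0.214335635304451), (0.20356309413909912, 0.2847149968147278), 4.6264190673828125)
high grey 708
hanger [ 0.5179 -0.2902  0.1081] [ 0.5038 -0.3071  0.1   ] [ 0.6182 -0.2539  0.1422]
arm ((0.5702745914459229, -0.285666286945343), (0.14570100605487823, 0.05371571332216263), 14.4212646484375)
side pin 654 uv 218 260 253 320 239.1 285.3 med [0.508  0.2134 0.0877] z [0.0401 0.134 ]
 dir [ 0.6058 -0.2439  0.7573] ends [0.4679 0.2304 0.0369] [0.5461 0.199  0.1345] tilt 0.7116279053968253 -0.3827446196115743
top px 224.33333333333334 253.75
side cup 343 uv 273 289 157 182 280.1 168.7 med [ 0.5566 -0.1243  0.0433] z [0.0065 0.0587]
 rim pts [ 0.5583 -0.1344  0.0564] [ 0.538  -0.1519  0.0531] [ 0.5774 -0.1128  0.0607] plane [ 0.5491 -0.1093  0.058 ]
side post 153 uv 276 284 94 117 279.6 104.8 med [ 0.6099 -0.2559  0.1265] z [0.0901 0.1505]
 top [ 0.6112 -0.2589  0.1486] 36
side lug 222 uv 305 316 130 160 310.2 144.8 med [ 0.5123 -0.2197  0.0591] z [0.0143 0.0939]
side jaw 132 uv 242 262 108 124 249.7 113.8 med [ 0.6899 -0.2584  0.0856] z [-0.0018  0.089 ]
side plate ((0.5352530479431152, -0.21073739230632782), (0.2724744975566864, 0.10237837582826614), 75.77606201171875)
```

View pics/top_st.png

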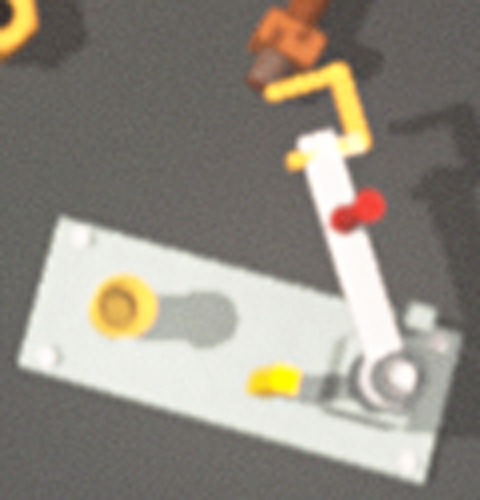

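The plate, hanger, post and cup rim agree with each other. That puts the cup at about (0.558,-0.132) and the pivot at about (0.518,-0.290), with stand +y at 75° and the post at r≈0.099. The pin's middle is about (0.511,0.2115,0.082), leaning at azimuth -0.385. I'll move above the pin and align the tool with its axis.

Emit:
{"api": "drive_tool", "payload": {"commands": [[-0.81,-0.355,0,0,0,0],[-0.81,-0.355,0,0,0,0],[-0.81,-0.355,0,0,0,0],[-0.81,-0.355,0,0,0,0],[-0.81,-0.355,0,0,0,0],[-0.81,-0.355,0,0,0,0],[-0.81,-0.355,0,0,0,0],[-0.81,-0.355,0,0,0,0],[-0.81,-0.355,0,0,0,0],[-0.81,-0.355,0,0,0,0],[-0.81,-0.355,0,0,0,0],[-0.81,-0.355,0,0,0,0],[-0.81,-0.355,0,0,0,0],[-0.81,-0.355,0,0,0,0],[-0.81,-0.355,0,0,0,0],[-0.81,-0.355,0,0,0,0],[0,0,0,0,0,1],[0,0,0,0,0,0.32]], "gripper": 0}}

```text
time: 2.35
tool_pos: [0.5828, 0.1819, 0.2045]
ee_rot: [-3.141, -0.001, 2.754]
wrist_force: [0.3, 0.2, -0.5]
width: 0.0939
finger_force: 0.0
```

Emit:
{"api": "drive_tool", "payload": {"commands": [[0,0,0,0,1,0],[0,0,0,0,1,0],[0,0,0,0,1,0],[0,0,0,0,1,0],[0,0,0,0,1,0],[0,0,0,0,1,0],[0,0,0,0,1,0],[0,0,0,0,0,0],[0,0,0,0,0,0]]}}

```text
time: 3.48
tool_pos: [0.5826, 0.1828, 0.2058]
ee_rot: [3.141, -0.699, 2.757]
wrist_force: [0.5, -0.3, -0.0]
width: 0.094
finger_force: 0.0
```

```bash
cat >> h.py <<'E'
from scipy.spatial.transform import Rotation as Ro
def go(pos,rpy):
    from bench import get_obs
    o=get_obs();R=Ro.from_euler("xyz",o["ee_rot"]);T=Ro.from_euler("xyz",rpy)
    print("t",round(o["time"],2),"pos",o["tool_pos"].round(4),"rpy",o["ee_rot"].round(3),"F",o["wrist_force"].round(1),"w",o["width"].round(4),o["finger_force"])
    print("shift units (tool)",(R.inv().apply(np.array(pos)-o["tool_pos"])/.04).round(2),"turn units",((R.inv()*T).as_rotvec()/.1).round(2))
    print("z_tool",R.apply([0,0,1]).round(3),"y_tool",R.apply([0,1,0]).round(3))
E
python3 - <<'E'
from h import *
M=np.array([[-.765*.927,.3755,-.597],[.765*.3755,.927,.242],[0,0,0]])
y=np.array([.3755,.927,0]);z=-np.array([.597,-.242,.765]);z/=np.linalg.norm(z);x=np.cross(y,z)
r=Ro.from_matrix(np.c_[x,y,z]).as_euler("xyz");print(r)
go([.584,.182,.176],r);go([.5247,.2059,.0996],r)
E
```

```text
[ 3.14151243 -0.69987255  2.75672314]Traceback (most recent call last):
  File "<stdin>", line 5, in <module>
  File "h.py", line 16, in go
    print("t",round(o["time"],2),"pos",o["tool_pos"].round(4),"rpy",o["ee_rot"].round(3),"F",o["wrist_force"].round(1),"w",o["width"].round(4),o["finger_force"])
                                                                                                                           ^^^^^^^^^^^^^^^^
AttributeError: 'float' object has no attribute 'round'
```

Emit:
{"api": "drive_tool", "payload": {"commands": [[-0.5,0,0.55,0,0,0],[0,0,0.5,0,0,0],[0,0,0,0,0,0],[0,0,0,0,0,0]]}}

```text
time: 3.98
tool_pos: [0.5722, 0.1871, 0.1626]
ee_rot: [3.139, -0.697, 2.758]
wrist_force: [0.4, 0.1, 0.3]
width: 0.094
finger_force: 0.0
```

```bash
sed -i 's/o\["width"\].round(4)/round(float(o["width"]),4)/' h.py
python3 - <<'E'
from h import *
from bench import *
go([.5247,.2059,.0996],[3.1415,-.7,2.757])
for n in("top","side"):
    s=snapshot(n);b=(120,150,220,250) if n=="top" else (170,200,300,350)
    cv2.imwrite(f"pics/{n}1.png",cv2.resize(s["image"][b[1]:b[3],b[0]:b[2]],None,fx=3.5,fy=3.5,interpolation=2))
a=cv2.imread("pics/top1.png");c=cv2.imread("pics/side1.png");h=max(len(a),len(c))
cv2.imwrite("pics/both1.png",cv2.resize(np.hstack([cv2.copyMakeBorder(i,0,h-len(i),0,0,0) for i in(a,c)]),None,fx=.95,fy=.95))
E
```

```text
t 3.98 pos [0.5722 0.1871 0.1626] rpy [ 3.139 -0.697  2.758] F [0.4 0.1 0.3] w 0.094 0.0
shift units (tool) [-0.03 -0.01  2.03] turn units [0.01 0.03 0.01]
z_tool [-0.594  0.242 -0.767] y_tool [0.375 0.927 0.002]
```

View pics/both1.png

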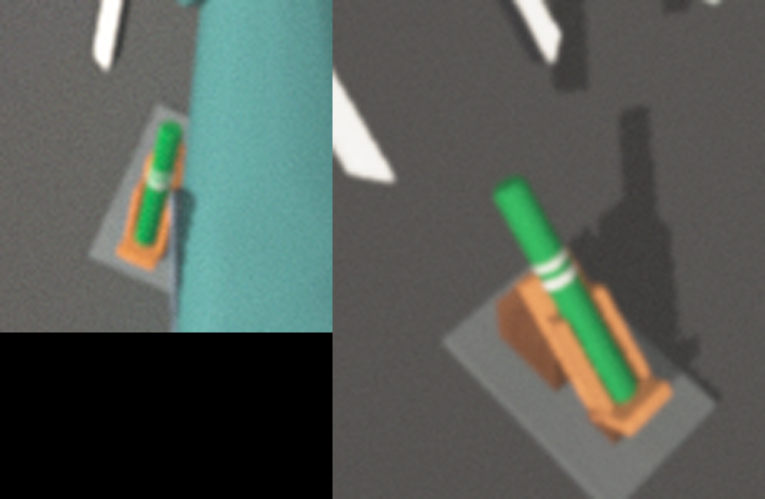

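The side view shows the finger tips at about (390,180) and (555,60) in the crop, evenly either side of the pin's extended axis (pin top at 510,190). The tool is lined up, so I'll advance and grip.

Emit:
{"api": "drive_tool", "payload": {"commands": [[-0.03,0,0.5,0,0,0],[0,0,0.5,0,0,0],[0,0,0.5,0,0,0],[0,0,0.5,0,0,0],[0,0,0,0,0,0],[0,0,0,0,0,0]]}}

```text
time: 4.82
tool_pos: [0.526, 0.2057, 0.0996]
ee_rot: [3.14, -0.698, 2.757]
wrist_force: [-0.5, 0.6, -0.2]
width: 0.0938
finger_force: 0.0
```

Emit:
{"api": "drive_tool", "payload": {"commands": [[0,0,0,0,0,0],[0,0,0,0,0,0],[0,0,0,0,0,0],[0,0,0,0,0,0],[0,0,0,0,0,0],[0,0,0,0,0,0],[0,0,0,0,0,0],[0,0,0,0,0,0]], "gripper": 1}}

```text
time: 5.82
tool_pos: [0.5249, 0.2057, 0.0986]
ee_rot: [-3.141, -0.7, 2.756]
wrist_force: [-1.4, -3.0, 0.0]
width: 0.0176
finger_force: 27.8
```

Emit:
{"api": "drive_tool", "payload": {"commands": [[0.32,0,-0.38,0,0,0],[0.32,0,-0.38,0,0,0],[0.4,0,-0.48,0,0,0],[0.4,0,-0.48,0,0,0],[0.4,0,-0.48,0,0,0],[0.4,0,-0.48,0,0,0],[0,0,0,0,-1,0],[0,0,0,0,-1,0],[0,0,0,0,-1,0],[0,0,0,0,-1,0],[0,0,0,0,-1,0],[0,0,0,0,-1,0],[0,0,0,0,-1,0],[0,0,0,0,0,0],[0,0,0,0,0,0]]}}

```text
time: 7.7
tool_pos: [0.5255, 0.2056, 0.239]
ee_rot: [3.141, -0.001, 2.756]
wrist_force: [0.5, -1.0, -3.2]
width: 0.0172
finger_force: 30.0
```

```bash
cat > pin.py <<'E'
from h import *
from bench import snapshot
def pin(zmin=.05):
    for n in("top","side"):
        s=snapshot(n);pickle.dump(s,open(n+"1.pkl","wb"));cv2.imwrite(f"pics/last_{n}.png",s["image"])
        m=mask(s,(45,120,40),(80,255,255),(0,0,512,384));P=cloud(s,m);k=P[:,2]>zmin;P=P[k]
        if len(P)<20: print(n,"few",len(P));continue
        P=P[np.linalg.norm(P-np.median(P,0),axis=1)<.12]
        c=P.mean(0);d=np.linalg.svd(P-c)[2][0];d*=np.sign(d[2]);t=(P-c)@d
        R,C=cam(s);e=C-c;e-=e@d*d;e/=np.linalg.norm(e);c=c-.007*e
        print(n,len(P),"dir",d.round(3),"lo",(c+d*np.percentile(t,1)).round(4),"hi",(c+d*np.percentile(t,99)).round(4))
E
python3 - <<'E'
from pin import *
pin();go([.558,-.132,.22],[3.1415,0,2.757])
E
```

```text
top few 1
side 457 dir [-0.027 -0.043  0.999] lo [0.5247 0.208  0.1559] hi [0.5214 0.2026 0.2807]
t 7.8 pos [0.526  0.2052 0.2381] rpy [-3.141e+00 -1.000e-03  2.755e+00] F [ 0.4 -0.4 -2.2] w 0.0174 29.992589467619837
shift units (tool) [-3.92 -7.51  0.45] turn units [-0.   -0.01 -0.02]
z_tool [-0.001  0.    -1.   ] y_tool [ 0.377  0.926 -0.   ]
```

Emit:
{"api": "drive_tool", "payload": {"commands": [[-0.39,-0.75,0,0,0,0],[-0.39,-0.75,0,0,0,0],[-0.39,-0.75,0,0,0,0],[-0.39,-0.75,0,0,0,0],[-0.39,-0.75,0,0,0,0],[-0.39,-0.75,0,0,0,0],[-0.39,-0.75,0,0,0,0],[-0.39,-0.75,0,0,0,0],[-0.39,-0.75,0,0,0,0],[-0.39,-0.75,0,0,0,0],[0,0,0.5,0,0,0],[0,0,0.5,0,0,0],[0,0,0.4,0,0,0],[0,0,0,0,0,0],[0,0,0,0,0,0],[0,0,0,0,0,0]]}}

```text
time: 9.8
tool_pos: [0.5578, -0.1311, 0.1835]
ee_rot: [3.141, 0.002, 2.756]
wrist_force: [0.3, -0.1, -2.5]
width: 0.0173
finger_force: 30.0
```

Run:
```python
from pin import *
pin(.07);go([.558,-.132,.16],[3.1415,0,2.757])
s=pickle.load(open("side1.pkl","rb"))
m=mask(s,(12,90,90),(32,255,255),(262,140,300,192));P=cloud(s,m);Q=P[P[:,2]>.053];print("cup",len(Q),Q.min(0),Q.max(0))
cv2.imwrite("pics/side_c.png",cv2.resize(s["image"][60:220,210:370],None,fx=3.7,fy=3.7,interpolation=2))
```

```text
top few 1
side 215 dir [-0.055 -0.029  0.998] lo [ 0.5578 -0.1288  0.1013] hi [ 0.5511 -0.1323  0.2247]
t 9.9 pos [ 0.5576 -0.1311  0.1833] rpy [3.141e+00 2.000e-03 2.756e+00] F [-0.8 -0.4 -2.4] w 0.0176 29.992688182373968
shift units (tool) [-0.02 -0.02  0.58] turn units [ 0.    0.02 -0.01]
z_tool [ 0.002 -0.    -1.   ] y_tool [0.376 0.927 0.   ]
cup 96 [ 0.53802155 -0.15224081  0.0530421 ] [ 0.57686245 -0.11162831  0.05960631]
```

View pics/side_c.png

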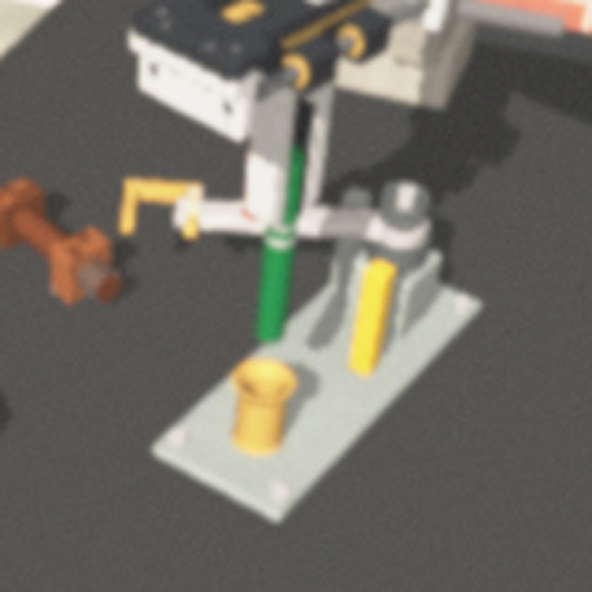

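The crop shows the pin foot at about (271,335) and the cup mouth centre at (264,378), which is almost directly below it. I'll check that numerically.

Run:
```python
from h import *
s=pickle.load(open("side1.pkl","rb"))
def prj(p): return cv2.projectPoints(np.array([p],float),np.array(s["rvec"]),np.array(s["tvec"]),np.array([[s["fx"],0,s["cx"]],[0,s["fy"],s["cy"]],[0,0,1]]),None)[0].ravel()
for z in(.058,.0955,.14,.2): print(z,prj([.5577,-.1311,z]))
m=mask(s,(45,120,40),(80,255,255),(262,90,310,160));v,u=np.nonzero(m)
for r in range(v.min(),v.max()+1,4): print(r,u[v==r].min(),u[v==r].max(),end=" | ")
print("bottom",v.max(),np.unique(u[v>=v.max()-1]))
h=cv2.cvtColor(s["image"],cv2.COLOR_BGR2HSV)
m=mask(s,(10,90,60),(34,255,255),(262,150,300,192));v,u=np.nonzero(m)
for r in range(v.min(),v.max()+1,2): print(r,u[v==r].min(),u[v==r].max(),end=" | ")
th=np.linspace(0,2*np.pi,60);E=np.array([prj([.558+.021*np.cos(t),-.132+.021*np.sin(t),.058]) for t in th]);print("pred rim",E.min(0),E.max(0))
```

```text
0.058 [280.61881253 162.64614671]
0.0955 [281.89592309 150.22413106]
0.14 [283.52404454 134.38795306]
0.2 [285.93910464 110.89749316]
100 290 290 | 104 289 291 | 108 289 290 | 112 288 290 | 116 288 289 | Traceback (most recent call last):
  File "<stdin>", line 6, in <module>
    return umr_minimum(a, axis, None, out, keepdims, initial, where)
ValueError: zero-size array to reduction operation minimum which has no identity
```

Run:
```python
from h import *
s=pickle.load(open("side1.pkl","rb"))
def prj(p): return cv2.projectPoints(np.array([p],float),np.array(s["rvec"]),np.array(s["tvec"]),np.array([[s["fx"],0,s["cx"]],[0,s["fy"],s["cy"]],[0,0,1]]),None)[0].ravel()
def rows(m,st):
    v,u=np.nonzero(m)
    for r in sorted(set(v))[::st]: print(r,u[v==r].min(),u[v==r].max(),end=" | ")
    print()
rows(mask(s,(45,100,40),(80,255,255),(262,118,310,160)),2)
rows(mask(s,(10,90,60),(34,255,255),(262,150,300,192)),1)
for nm,p,r,z in(("rim",(.558,-.132),.021,.058),("foot",(.5577,-.1311),.009,.0955)):
    E=np.array([prj([p[0]+r*np.cos(t),p[1]+r*np.sin(t),z]) for t in np.linspace(0,6.28,90)]);print(nm,E.min(0),E.max(0))
```

```text
118 287 289 | 127 281 283 | 129 281 288 | 131 281 288 | 133 281 288 | 135 280 288 | 137 280 287 | 139 280 287 | 141 280 287 | 143 280 287 | 145 279 286 | 147 279 285 | 149 279 285 | 151 280 284 | 
157 275 282 | 158 274 285 | 159 273 287 | 160 273 288 | 161 273 289 | 162 273 289 | 163 273 289 | 164 273 289 | 165 274 289 | 166 274 288 | 167 274 287 | 168 274 287 | 169 274 286 | 170 274 286 | 171 274 286 | 172 274 286 | 173 274 286 | 174 274 286 | 175 274 285 | 176 273 285 | 177 273 285 | 178 273 285 | 179 273 285 | 180 274 285 | 181 276 283 | 182 278 281 | 
rim [271.61503213 156.46369005] [289.65008939 168.495392  ]
foot [277.90362177 147.67265289] [285.89117476 152.81532116]
```

Foot and mouth line up to within about 1 mm. I'll lower the pin, watching the force.

Emit:
{"api": "drive_tool", "payload": {"commands": [[0,0,0.4,0,0,0],[0,0,0.4,0,0,0],[0,0,0.15,0,0,0],[0,0,0.15,0,0,0],[0,0,0.1,0,0,0],[0,0,0,0,0,0]]}}

```text
time: 10.65
tool_pos: [0.5577, -0.1315, 0.1345]
ee_rot: [-3.141, 0.002, 2.756]
wrist_force: [0.7, -0.5, -1.3]
width: 0.0173
finger_force: 30.0
```

Emit:
{"api": "drive_tool", "payload": {"commands": [[0,0,0.15,0,0,0],[0,0,0.15,0,0,0],[0,0,0.15,0,0,0],[0,0,0.1,0,0,0],[0,0,0.1,0,0,0],[0,0,0,0,0,0]]}}

```text
time: 11.4
tool_pos: [0.5577, -0.1317, 0.108]
ee_rot: [-3.141, 0.002, 2.756]
wrist_force: [3.2, -4.9, -1.6]
width: 0.0176
finger_force: 30.0
```

Emit:
{"api": "drive_tool", "payload": {"commands": [[-0.02,-0.015,0.05,0,0,0],[0,0,0.05,0,0,0],[0,0,0.05,0,0,0],[0,0,0,0,0,0]]}}

```text
time: 11.9
tool_pos: [0.5578, -0.132, 0.102]
ee_rot: [-3.141, 0.0, 2.756]
wrist_force: [3.7, -3.0, -0.8]
width: 0.0179
finger_force: 30.0
```

Emit:
{"api": "drive_tool", "payload": {"commands": [[-0.02,-0.005,0.05,0,0,0],[0,0,0.05,0,0,0],[0,0,0.05,0,0,0],[0,0,0,0,0,0]]}}

```text
time: 12.4
tool_pos: [0.5588, -0.1323, 0.0998]
ee_rot: [3.141, 0.002, 2.756]
wrist_force: [-1.2, -1.9, 12.3]
width: 0.0176
finger_force: 30.0
```

The floor was reached at TCP 0.0998, against a predicted 0.100. I'll release and rise.

Emit:
{"api": "drive_tool", "payload": {"commands": [[0,0,0,0,0,0],[0,0,0,0,0,0],[0,0,0,0,0,0],[0,0,0,0,0,0],[0,0,0,0,0,0],[0,0,0,0,0,0]], "gripper": 0}}

```text
time: 13.15
tool_pos: [0.5583, -0.1324, 0.0961]
ee_rot: [3.141, -0.0, 2.756]
wrist_force: [-0.3, 0.6, -0.3]
width: 0.074
finger_force: 0.0
```

Emit:
{"api": "drive_tool", "payload": {"commands": [[0,0,-0.5,0,0,0],[0,0,-1,0,0,0],[0,0,-1,0,0,0],[0,0,-0.4,0,0,0],[0,0,0,0,0,-1],[0,0,0,0,0,0]]}}

```text
time: 13.9
tool_pos: [0.558, -0.1323, 0.2112]
ee_rot: [3.141, -0.002, 2.855]
wrist_force: [0.9, 0.8, -0.5]
width: 0.0941
finger_force: 0.0
```

Run:
```python
from pin import *
pin(.06);go([.612,-.260,.22],[3.1415,0,2.757])
s=pickle.load(open("side1.pkl","rb"))
P=cloud(s,mask(s,(0,130,60),(8,255,255),(270,88,290,125)));Q=P[P[:,2]>.144];print(len(P),"post top",Q.mean(0) if len(Q) else 0)
cv2.imwrite("pics/side_d.png",cv2.resize(s["image"][60:220,210:370],None,fx=3,fy=3,interpolation=2))
```

```text
top few 0
side 153 dir [ 0.018 -0.043  0.999] lo [ 0.5559 -0.1296  0.0606] hi [ 0.5574 -0.1331  0.1426]
t 14.0 pos [ 0.5579 -0.1322  0.2109] rpy [ 3.141e+00 -2.000e-03  2.854e+00] F [-0.3 -0.1  0.1] w 0.0938 0.0
shift units (tool) [-2.2  -2.68 -0.23] turn units [ 0.   -0.02  0.97]
z_tool [-0.002  0.001 -1.   ] y_tool [0.283 0.959 0.   ]
113 post top [ 0.60883029 -0.25937663  0.14846831]
```

View pics/side_d.png

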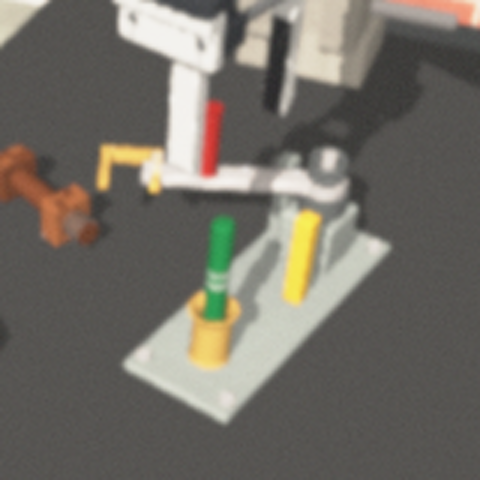

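The pin stands home with its top at 0.1426. Adding the post gives stand angle 75.3°, pivot (0.516,-0.2916), post at rest (0.611,-0.2607) and post at stop (0.5415,-0.195). I'll turn the tool so its y axis lies along the tangent.

Emit:
{"api": "drive_tool", "payload": {"commands": [[0,0,0,0,0,1],[0,0,0,0,0,1],[0,0,0,0,0,1],[0,0,0,0,0,1],[0,0,0,0,0,1],[0,0,0,0,0,1],[0,0,0,0,0,1],[0,0,0,0,0,1],[0,0,0,0,0,1],[0,0,0,0,0,1],[0,0,0,0,0,1],[0,0,0,0,0,1],[0,0,0,0,0,1],[0,0,0,0,0,1],[0,0,0,0,0,1],[0,0,0,0,0,1],[0,0,0,0,0,1],[0,0,0,0,0,1],[0,0,0,0,0,1],[0,0,0,0,0,1]]}}

```text
time: 16.5
tool_pos: [0.558, -0.1323, 0.2112]
ee_rot: [-3.14, 0.001, 0.851]
wrist_force: [-0.0, 0.3, -0.3]
width: 0.0938
finger_force: 0.0
```

Emit:
{"api": "drive_tool", "payload": {"commands": [[0,0,0,0,0,1],[0,0,0,0,0,1],[0,0,0,0,0,1],[0,0,0,0,0,1],[0,0,0,0,0,1],[0,0,0,0,0,0.4],[0.07,0.86,0,0,0,0],[0.07,0.86,0,0,0,0],[0.07,0.86,0,0,0,0],[0.06,0.87,0,0,0,0],[0,0,0,0,0,0],[0,0,0,0,0,0]]}}

```text
time: 18.0
tool_pos: [0.6112, -0.2596, 0.2114]
ee_rot: [-3.14, 0.001, 0.315]
wrist_force: [-0.5, -0.9, -0.1]
width: 0.094
finger_force: 0.0
```

Run:
```python
from pin import *
from bench import get_obs
yw=np.radians(-72+90);go([.6112,-.2607,.112],[3.1415,0,yw]);print(get_obs()["joint_positions"].round(2))
pin(.06)
s=pickle.load(open("top1.pkl","rb"))
P=cloud(s,mask(s,(0,130,60),(8,255,255),(350,150,385,185)));print(len(P),P.mean(0) if len(P) else 0)
```

```text
t 18.0 pos [ 0.6112 -0.2596  0.2114] rpy [-3.14e+00  1.00e-03  3.15e-01] F [-0.5 -0.9 -0.1] w 0.094 0.0
shift units (tool) [-0.01  0.03  2.48] turn units [-0.02  0.01  0.01]
z_tool [-0.001  0.001 -1.   ] y_tool [ 0.31  -0.951 -0.002]
[-0.49  0.35  1.05  0.    1.75  0.77]
top 37 dir [ 0.225 -0.333  0.916] lo [ 0.5545 -0.127   0.1168] hi [ 0.561  -0.1365  0.143 ]
side 153 dir [ 0.023 -0.045  0.999] lo [ 0.5557 -0.1295  0.0611] hi [ 0.5576 -0.1332  0.1425]
0 0
```

Emit:
{"api": "drive_tool", "payload": {"commands": [[0,0.03,0.6,0,0,0],[0,0,0.6,0,0,0],[0,0,0.6,0,0,0],[0,0,0.68,0,0,0],[0,0,0,0,0,0],[0,0,0,0,0,0]]}}

```text
time: 18.85
tool_pos: [0.6124, -0.261, 0.1146]
ee_rot: [3.14, -0.001, 0.316]
wrist_force: [-0.4, -0.1, 0.4]
width: 0.094
finger_force: 0.0
```

Emit:
{"api": "drive_tool", "payload": {"commands": [[0,0,0,0,0,0],[0,0,0,0,0,0],[0,0,0,0,0,0],[0,0,0,0,0,0],[0,0,0,0,0,0],[0,0,0,0,0,0],[0,0,0,0,0,0],[0,0,0,0,0,0],[0,0,0,0,0,0]], "gripper": 1}}

```text
time: 19.98
tool_pos: [0.6121, -0.262, 0.113]
ee_rot: [3.14, -0.0, 0.315]
wrist_force: [1.8, -1.7, -1.1]
width: 0.0154
finger_force: 30.0
```

Post gripped. I'll swing along the arc, 0.1 rad per row.

Emit:
{"api": "drive_tool", "payload": {"commands": [[-0.0125,-0.25,0,0,0,-1],[-0.0125,-0.25,0,0,0,-1],[-0.0125,-0.25,0,0,0,-1],[-0.0125,-0.25,0,0,0,-1],[-0.0125,-0.25,0,0,0,-1],[0,0,0,0,0,0]]}}

```text
time: 20.72
tool_pos: [0.5857, -0.2203, 0.113]
ee_rot: [3.139, 0.0, 0.814]
wrist_force: [2.6, -4.4, -2.6]
width: 0.0157
finger_force: 30.0
```

Run:
```python
from h import *
go([.5415,-.1949,.113],[3.1415,0,.315+1-2*1])
from bench import get_obs
p=get_obs()["tool_pos"][:2]-[.5161,-.2916];print("r",np.hypot(*p),"ang",np.degrees(np.arctan2(p[1],p[0])))
```

```text
t 20.73 pos [ 0.5857 -0.2203  0.113 ] rpy [3.139 0.    0.814] F [ 2.6 -4.4 -2.6] w 0.0157 29.999626949429512
shift units (tool) [-0.3  -1.24 -0.  ] turn units [ 0.02 -0.02 14.99]
z_tool [ 0.002 -0.002 -1.   ] y_tool [ 0.727 -0.686  0.002]
r 0.09962434442730979 ang 45.69497631528324
```

Emit:
{"api": "drive_tool", "payload": {"commands": [[-0.0125,-0.25,0,0,0,-1],[-0.0125,-0.25,0,0,0,-1],[-0.0125,-0.25,0,0,0,-1],[-0.0125,-0.25,0,0,0,-1],[-0.006,-0.12,0,0,0,-0.5],[0,0,0,0,0,0]]}}

```text
time: 21.48
tool_pos: [0.5483, -0.198, 0.113]
ee_rot: [3.138, 0.0, 1.264]
wrist_force: [6.5, -3.1, -4.4]
width: 0.0157
finger_force: 30.0
```

Emit:
{"api": "drive_tool", "payload": {"commands": [[-0.004,-0.08,0,0,0,-0.3],[0,-0.03,0,0,0,0],[0,0,0,0,0,0],[0,0,0,0,0,0]]}}

```text
time: 21.98
tool_pos: [0.5446, -0.1969, 0.113]
ee_rot: [3.137, 0.0, 1.294]
wrist_force: [6.5, -3.9, -3.2]
width: 0.0161
finger_force: 30.0
```

Emit:
{"api": "drive_tool", "payload": {"commands": [[0,-0.05,0,0,0,-0.2],[0,-0.04,0,0,0,0],[0,0,0,0,0,0],[0,0,0,0,0,0]]}}

```text
time: 22.48
tool_pos: [0.5421, -0.1962, 0.113]
ee_rot: [3.135, 0.0, 1.314]
wrist_force: [9.5, -4.8, -6.2]
width: 0.0156
finger_force: 30.0
```

Emit:
{"api": "drive_tool", "payload": {"commands": [[0,-0.05,0,0,0,0],[0,0,0,0,0,0],[0,0,0,0,0,0]]}}

```text
time: 22.85
tool_pos: [0.542, -0.1961, 0.1131]
ee_rot: [3.131, 0.0, 1.314]
wrist_force: [14.0, -5.1, -9.2]
width: 0.0156
finger_force: 30.0
```

Emit:
{"api": "drive_tool", "payload": {"commands": [[0,-0.05,0,0,0,0],[0,0,0,0,0,0],[0,0,0,0,0,0]]}}

```text
time: 23.22
tool_pos: [0.5419, -0.1961, 0.1131]
ee_rot: [3.126, 0.0, 1.314]
wrist_force: [19.3, -5.6, -10.5]
width: 0.0158
finger_force: 30.0
```

The TCP has stopped moving while the force rises to 20 N, against a spring force of about 8 N, so the arm is on its stop. A last look before handing in.

Run:
```python
from pin import *
pin(.09)
a=[cv2.resize(cv2.imread(f"pics/last_{n}.png")[y:y+130,x:x+130],(395,395),interpolation=2) for n,x,y in(("top",270,120),("side",215,70))]
cv2.imwrite("pics/fin.png",np.hstack(a));go([.542,-.196,.113],[3.1415,0,1.314])
```

```text
top 36 dir [ 0.257 -0.336  0.906] lo [ 0.5546 -0.1275  0.1182] hi [ 0.5615 -0.1365  0.1426]
side 111 dir [ 0.026 -0.165  0.986] lo [ 0.5563 -0.1284  0.104 ] hi [ 0.5573 -0.1347  0.1417]
t 23.32 pos [ 0.5419 -0.1961  0.113 ] rpy [3.127 0.    1.314] F [ 19.3  -6.6 -11.4] w 0.0158 30.01930832862854
shift units (tool) [0. 0. 0.] turn units [0.15 0.   0.  ]
z_tool [ 0.014 -0.004 -1.   ] y_tool [ 0.967 -0.254  0.015]
```

View pics/fin.png

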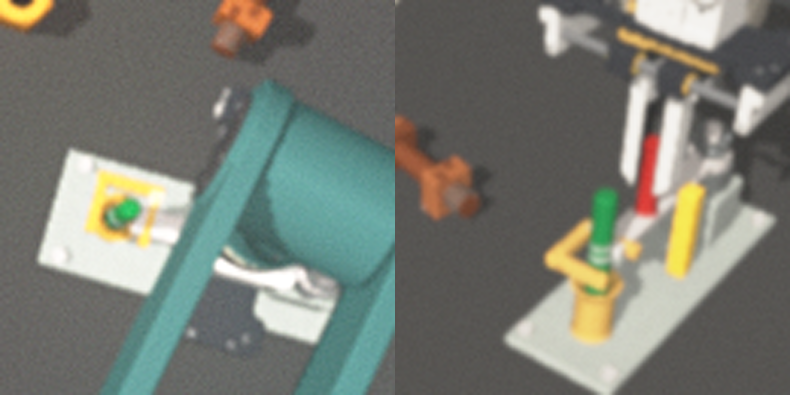

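The brass jaw surrounds the standing pin (top view 125,210; side view 603,250), the post is held between the fingers and the arm is against the lug. I'm handing it in.

```bash
python3 -c "
from bench import *
print(close_job())"
```

```text
the job is handed in; nothing more can be done
None
```

The job is handed in: the pin stands fully down in the cup, and the gripper is still holding the sprung arm by its red post hard against the stop, with the jaw around the pin; the other parts were left alone, it took about 23 s, and no verdict was returned.

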